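Vent the bench steriliser and free its lid clamps

TASK

The small bench steriliser has finished its run: vent it, then free its lid so that it can be opened later. Press the black vent cap in the middle of the lid down and turn it clockwise until it drops into its hidden slots, push it fully down against its spring to the stop, turn it on clockwise and let go so that it stays locked down. Only then turn each of the three lid clamps counter-clockwise all the way to its end stop, without shifting the steriliser or disturbing the things round it.

Things in the scene. Friction and masses are not known exactly. Their poses are not given: they have to be found in the camera images.
- steriliser: low round metal pot with lid, 182 mm across, 121 mm high, 5 kg, loose on rubber feet; black loop handles at its +x and -x (to 118 mm from the axis, 78 mm up), a small round gauge on the lid (138 mm up, 52 mm from the axis). Origin: centre of its underside, z up. The vent is on its axis; three clamps stand 104 mm from the axis at +90 (a), -150 (b) and -30 degrees (c) in its frame.
- steriliser_side (a point): a mark on the pot's rim at its +x side, 100 mm from the axis, 110 mm up; shows how the pot is turned
- vent_cap: black ribbed round cap, 56 mm across, 20 mm high, with a grip bar on top along its x axis, 62 mm long, 14 mm thick (y). Origin: on the axis at the cap's lower face, 146 mm above the table when up; the deck beside the bar is 20 mm above the origin, the bar's top 44 mm. Two pins hidden under it slide on a fixed rim that has two hidden slots half a turn apart. Turns freely when up.
- vent_grip (a point): middle of the cap's grip bar, 36 mm above the cap's origin, 8 mm below the bar's top, axes as the cap's (x along the bar). The unseen slots lie 0.25 to 0.8 rad clockwise (from above) of where the cap starts; +-0.13 rad of play lets it drop in. At the bottom a further 0.5 to 0.68 rad clockwise takes the pins under the rim (0.68: hard stop).
- vent (a joint): how far the cap is pressed down, m: 0 up, 0.003 pins on the rim outside the slots, 0.0145 at the stop; above 0.012 it can turn under the rim; let go when locked, it rises to 0.012 and stays. The spring pushes back with 5 N when up, 12 N at the stop.
- clamp_a (a joint): turn of the clamp at +90 degrees, rad: 0 (bar and dog radial, dog over the lid rim) to 1.45 (end stop, dog clear of the lid), counter-clockwise from above; starts anywhere in 0 to 0.3; stiff, 0.25 Nm
- clamp_b (a joint): the same for the clamp at -150 degrees
- clamp_c (a joint): the same for the clamp at -30 degrees
- clamp_a_grip (a point): on the turning axis of clamp a in its black grip bar, 145 mm above the table; the bar lies along this point's x axis, 64 mm long, 14 mm thick (y), its top 8 mm above this point and its underside 16 mm below; the steel dog under it points to +x
- clamp_b_grip (a point): the same for clamp b
- clamp_c_grip (a point): the same for clamp c
- jar_plain: clear round lidded jar of dark leaf mould, 102 mm across, 73 mm high, to the left of the steriliser; bystander. Origin under its centre
- jar_fed: the same kind of jar with a blue patch inside, to the left and further off; bystander. Origin under its centre
- feed_canister: square clear canister with a brown lid, 68x58x113 mm, to the right; bystander. Origin under its centre
- food_cup: empty milky cup, 106 mm across, 76 mm high, far right; bystander. Origin under its centre

How it is judged:
By the outcome, as a careful person would: the job done as asked, in the order asked, and still so for the second after the job is handed in, with the robot touching nothing.
It also fails if it takes over 72 s, if anything falls off the work surface, if the arm or the gripper's body presses on something with over 40 N, if the wrist force passes 120 N, or if a joint passes its speed limit or range.

ROBOT

A 6-joint arm with a two-finger parallel gripper is mounted at the origin on a cart in front of the work surface, level with it; the furniture and walls round the work are solid. World frame = base frame: x ahead of the robot, y to its left, z up, the work surface at z = 0. Lengths are in m, angles in rad, forces in N, time in s.
With the tool pointing down it reaches from about 0.375 to 0.975 m from the base axis. Payload 3.8 kg.
Tool frame: the origin (TCP) lies between the finger pads; the fingertips stand 8 mm ahead of it and the grasp point (between the pads) lies 11 mm behind it (tcp_to_tips is the distance from the TCP to the fingertips, in m); z points along the fingers, y is the line along which they close (so a half turn about z gives the same grasp; the last joint's range is limited). The gripper opens to 85 mm and grips with 20 to 120 N. Pads are 22 mm wide; open, the fingers measure 114 mm over their backs; the gripper's body (76 mm by 85 mm) begins 54 mm behind the grasp point. The pads swing forward as they close: fully open they stand 13 mm farther back than shut.
Start: joints at [-1.34, 0.264, 1.604, -0, 1.274, -0.037], TCP at [0.179, -0.651, 0.239] pointing down, gripper open.
Joint ranges: [-2.63, 2.63], [-0.94, 2.18], [0.31, 2.57], [-1.31, 4.45], [0, 2.66], [-2.55, 2.55]. Speed limits (rad/s): [2.57, 2.57, 3.14, 3.14, 3.14, 3.14].

INTERFACE

Orientations are given as a rotation vector (axis times angle).
In Python, from workcell import * gives the robot as it stands.
- The arm moves only by the tool move_arm, never from a script. Its argument "series" is one flat list of numbers, 7 for each row, row after row: the finger opening in cm, from 0 to 8.54, then the shift along the tool's x, y, z in cm, then the turn, a rotation vector about the tool's x, y, z in degrees. A call has 1 to 5 rows; each row shifts and turns the commanded pose from where the row before left it, along the tool's axes as they then stand; what a row does not reach is not made up. A row lasts 1/8 s, in which the tool goes at most 62.5 mm and 10.7 degrees, less where a joint would pass 70% of its speed; a pose out of reach is approached as far as the arm can. A call is refused whole if a number of a shift passes 6.25 or a number of a turn 10.7, either way. A call with a gripper value outside its range is refused whole. The fingers move at their own pace and stop on an object; "grip_force" is the grip in N (left out, the last holds). Time passes only in rows, so rows that do not move let the fingers close. It gives the time, the measured TCP pose, the force, the opening and the grip force at its end, in the units of the state.
- read_state(): the state, without advancing time (a new reading comes with each control period).
- read_camera(name): name is "side" or "top"; returns the picture (400x640x3 uint8, red, green, blue); there is no depth.
- calibration(name): a dict with "camera_matrix" (3x3 intrinsics, pixels), "k1" (the pictures are not rectified: a ray, as slopes to the right and down, at radius r is drawn at 1 + k1 r^2 times it, then the intrinsics apply), "rvec" (rotation vector, rad) and "tvec" (3), from world to camera coordinates, as OpenCV has them. Camera axes: x right, y down, z forward; pixel columns grow to the right and rows downward; lengths in m; the calibration is good to about 2 mm. A picture is of the moment at which its call begins. calibration takes no time and is no camera call.
- finish_job(): hands the job in; it is judged then, once.
The state is a dict: "time": time; "q": joint angles; "joint_vel": joint speeds; "joint_torque": joint torques, N m; "tool_pos": TCP position; "tcp_rot": TCP orientation; "wrist_force": force on the tool from outside, world axes, zero at the start; "torque": the same for the moment, N m; "width": opening from 0.0 (shut) to 1.0 (fully open); "grip_force": force on a finger pad.
Only numpy, scipy, OpenCV 4.12 (cv2) and the standard library are available. Lean on these libraries where they do the work, as an engineer would, in place of code of your own. Each camera call takes 0.05 s, during which the arm holds its last target. There are 200 camera calls.

## Working session

There is one attempt and no reset: what is moved stays moved. The work goes in short steps, Python scripts to look and compute and a tool call to move; the robot and the scene stay as the last step left them, time stands still between calls to the robot, and variables do not carry over. Pictures are saved under pics/ and viewed, at most 10 in all, crops included, and the job is handed in when it is done.

Besides the shell and the picture viewer there is one more tool, called after "Emit:" as name(argument=value, ...) on one line, values as JSON. move_arm: Moves the arm, as the interface text tells. Its arguments: {"type":"object","properties":{"series":{"type":"array"},"grip_force":{"type":"number"}},"required":["series"]}

```bash
mkdir -p pics; ls
python3 - <<'E'
from workcell import *
import cv2
for n in ("top","side"):
    im=read_camera(n); cv2.imwrite(f"pics/{n}0.png",im[:,:,::-1]); print(calibration(n))
print(read_state())
E
```

```text
pics
{'camera_matrix': array([[410.03459897,   0.        , 318.74985351],
       [  0.        , 410.03459897, 201.78634937],
       [  0.        ,   0.        ,   1.        ]]), 'k1': -0.08004852783122558, 'rvec': array([ 2.13226563, -2.11491947,  0.15097554]), 'tvec': array([0.01525593, 0.60440411, 1.24622166])}
{'camera_matrix': array([[508.14938522,   0.        , 318.67304416],
       [  0.        , 508.14938522, 202.09787961],
       [  0.        ,   0.        ,   1.        ]]), 'k1': 0.025856109308463066, 'rvec': array([ 0.38897082, -2.59930158,  1.43995288]), 'tvec': array([0.56174599, 0.22275687, 1.35030693])}
{'time': 0.1, 'q': array([-1.33991596e+00,  2.64682088e-01,  1.60522979e+00,  5.45335193e-07,
        1.27372475e+00, -3.68894881e-02]), 'joint_vel': array([-5.48379341e-04, -1.08483484e-03, -3.06335451e-03, -1.03558130e-03,
       -1.83497952e-03, -1.29966408e-05]), 'joint_torque': array([-9.34658175e-06, -5.16708255e+01, -3.68590450e+01, -1.45457493e-04,
        6.31988427e-03, -1.52921712e-05]), 'tool_pos': array([ 0.17844947, -0.65031331,  0.23808777]), 'tcp_rot': array([-3.11146170e+00, -4.19084621e-01,  3.09916786e-04]), 'wrist_force': array([ 0.18694138,  0.99976322, -0.1665361 ]), 'torque': array([-0.04785972,  0.00205285,  0.01493273]), 'grip_force': 0.0, 'width': 1.0019469024537881}
```

View pics/top0.png

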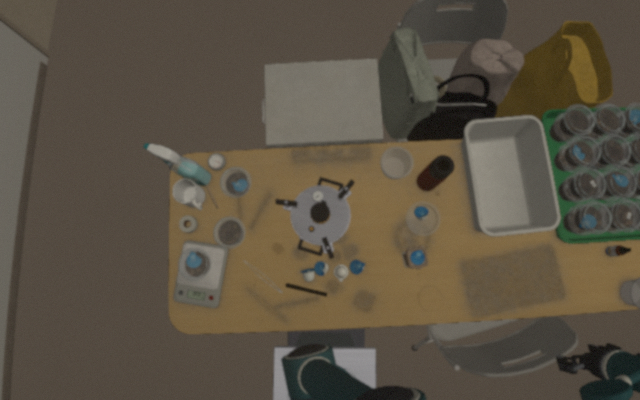

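View pics/side0.png

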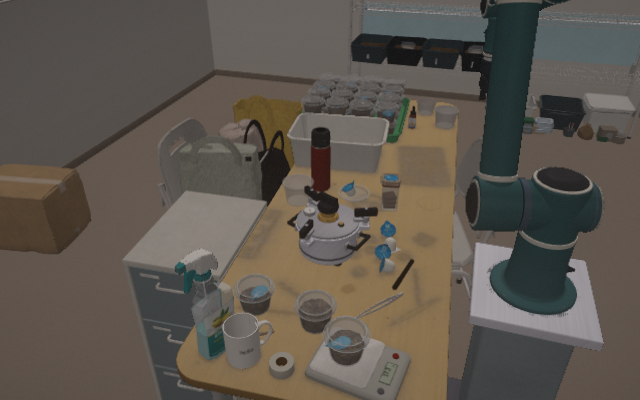

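The top view has the pot at about (320,212), handles near (330,183) and (310,248), and clamps near (287,204), (346,187) and (327,247). I'll zoom in on both views.

Run:
```python
import cv2,numpy as np
t=cv2.imread("pics/top0.png")[165:265,265:375]; s=cv2.imread("pics/side0.png")[180:270,280:385]
f=lambda i,k:cv2.convertScaleAbs(cv2.resize(i,None,fx=k,fy=k,interpolation=cv2.INTER_CUBIC),alpha=1.5)
cv2.imwrite("pics/tz.png",f(t,6)); cv2.imwrite("pics/sz.png",f(s,6))
```

```text
(no output)
```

View pics/tz.png

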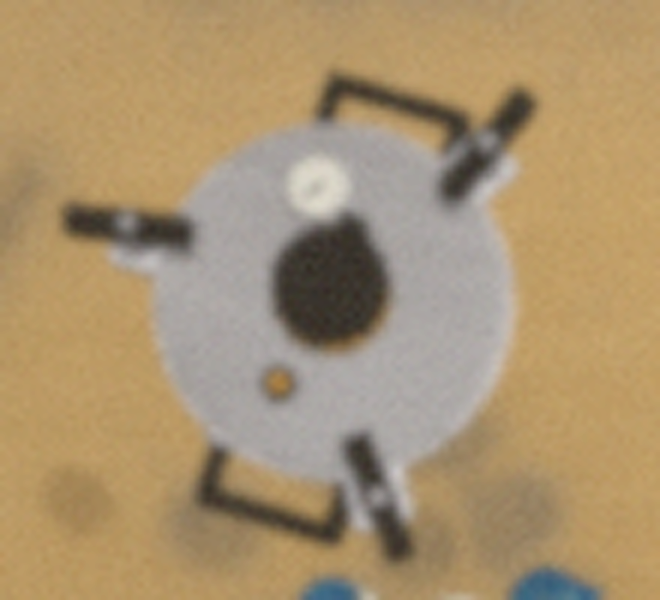

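View pics/sz.png

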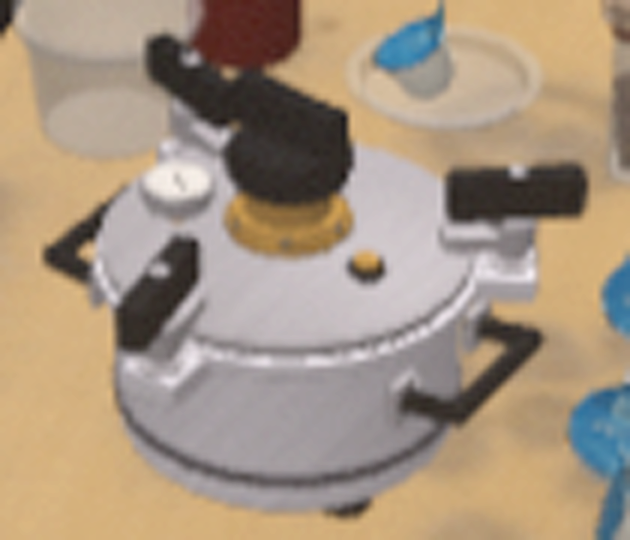

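```bash
cat > h.py <<'E'
import numpy as np,cv2
from workcell import *
from scipy.optimize import least_squares
from scipy.spatial.transform import Rotation as R
def proj(n,P):
    c=calibration(n); P=np.atleast_2d(P)@cv2.Rodrigues(c["rvec"])[0].T+c["tvec"].ravel()
    s=P[:,:2]/P[:,2:]; s=s*(1+c["k1"]*(s**2).sum(1,keepdims=True)); K=c["camera_matrix"]
    return s*[K[0,0],K[1,1]]+K[:2,2]
def onplane(n,uv,z):
    g=lambda p:proj(n,[p[0],p[1],z])[0]-uv
    return least_squares(g,[.6,0]).x
E
cat > fit.py <<'E'
from h import *
T=lambda u,v:((u+.5)/6-.5+265,(v+.5)/6-.5+165)
S=lambda u,v:((u+.5)/6-.5+280,(v+.5)/6-.5+180)
pins={'a':(T(128,222),S(160,270)),'b':(T(378,495),S(518,172)),'c':(T(485,143),S(190,60))}
ang={'a':90,'b':-150,'c':-30}
def pt(p,k): 
    t=p[2]+np.radians(ang[k]); return [p[0]+.104*np.cos(t),p[1]+.104*np.sin(t),.153]
def res(p):
    r=[]
    for k,(t,s) in pins.items(): r+=list(proj("top",pt(p,k))[0]-t)+list(proj("side",pt(p,k))[0]-s)
    return np.array(r)
f=least_squares(res,[.6,0,-.3]); print(f.x,f.fun.round(2))
for n,w in(("top",0),("side",1)):
    X=np.array([onplane(n,v[w],.153) for v in pins.values()]); print(n,X.round(4).tolist())
ends={'a':(T(65,218),T(190,233)),'b':(T(400,555),T(355,437)),'c':(T(525,100),T(448,195))}
for k,e in ends.items():
    o,i=[onplane("top",x,.153) for x in e]; d=i-o
    rad=np.arctan2(*(f.x[:2]-pt(f.x,k)[:2])[::-1]); a=np.arctan2(d[1],d[0])
    print(k,pt(f.x,k),'len',np.hypot(*d),'bar',a,'turn',(a-rad+np.pi)%(2*np.pi)-np.pi)
o,i=[onplane("side",x,.190) for x in (S(247,78),S(342,115))]
print('cap',o,i,np.linalg.norm(o-i),np.arctan2(*(o-i)[::-1]),'centre top',onplane("top",T(330,285),.166))
print('tip from top',onplane("top",T(350,220),.190))
E
python3 fit.py
```

```text
[ 0.55686367  0.01417322 -0.29173088] [-0.13  0.11 -0.16  0.55  0.27  0.13 -0.16  0.29  0.55 -0.33  0.22  0.35]
top [[0.5871, 0.1134], [0.456, -0.009], [0.6272, -0.0599]]
side [[0.5872, 0.1113], [0.4556, -0.0113], [0.6294, -0.0632]]
a [np.float64(0.5867751485516203), np.float64(0.11377895437965682), 0.153] len 0.061516264726629626 bar -1.685003408183735 turn 0.177523799815126
b [np.float64(0.45564682540966617), np.float64(-0.00972555108463494), 0.153] len 0.05998028735464883 bar 0.3723033538300247 turn 0.14043545943568958
c [np.float64(0.628169026194554), np.float64(-0.061533757349076144), 0.153] len 0.06041888013078951 bar 2.4717320196151005 turn 0.14546902282756946
cap [0.58020327 0.00401075] [0.53023763 0.02240986] 0.053245587693487764 -0.35282666906923976 centre top [0.5550118  0.01459372]
tip from top [0.58248976 0.00495309]
```

```bash
cat > plan.py <<'E'
# usage: plan.py x y z heading nrows opening_cm
import sys
from h import *
x,y,z,h,n,w=map(float,sys.argv[1:]); n=int(n)
s=read_state(); M=R.from_rotvec(s["tcp_rot"]).as_matrix(); p=s["tool_pos"]
h0=np.arctan2(M[1,0],M[0,0]); d=np.array([x,y,z])-p; dh=(h-h0+np.pi)%(2*np.pi)-np.pi
print('at',p.round(4),'h',round(h0,3),'tilt',M[:,2].round(4),'q',s["q"].round(2),'F',s["wrist_force"].round(1),s["torque"].round(2),'t',s["time"])
for i in range(n):
    a=h0+dh*i/n; B=np.array([[np.cos(a),np.sin(a),0],[np.sin(a),-np.cos(a),0],[0,0,-1]])
    print([w]+(100*B.T@d/n).round(2).tolist()+[0,0,round(-np.degrees(dh)/n,1)])
E
python3 plan.py .557 .014 .25 2.79 15 4
```

```text
at [ 0.1784 -0.6503  0.2381] h 0.268 tilt [-5.e-04  2.e-03 -1.e+00] q [-1.34  0.26  1.61  0.    1.27 -0.04] F [ 0.2  1.  -0.2] [-0.05  0.    0.01] t 0.1
[4.0, 3.61, -3.6, -0.08, 0, 0, np.float64(-9.6)]
[4.0, 4.16, -2.95, -0.08, 0, 0, np.float64(-9.6)]
[4.0, 4.59, -2.21, -0.08, 0, 0, np.float64(-9.6)]
[4.0, 4.9, -1.41, -0.08, 0, 0, np.float64(-9.6)]
[4.0, 5.07, -0.57, -0.08, 0, 0, np.float64(-9.6)]
[4.0, 5.09, 0.28, -0.08, 0, 0, np.float64(-9.6)]
[4.0, 4.97, 1.13, -0.08, 0, 0, np.float64(-9.6)]
[4.0, 4.71, 1.95, -0.08, 0, 0, np.float64(-9.6)]
[4.0, 4.32, 2.71, -0.08, 0, 0, np.float64(-9.6)]
[4.0, 3.8, 3.39, -0.08, 0, 0, np.float64(-9.6)]
[4.0, 3.18, 3.98, -0.08, 0, 0, np.float64(-9.6)]
[4.0, 2.47, 4.46, -0.08, 0, 0, np.float64(-9.6)]
[4.0, 1.69, 4.81, -0.08, 0, 0, np.float64(-9.6)]
[4.0, 0.86, 5.02, -0.08, 0, 0, np.float64(-9.6)]
[4.0, 0.01, 5.1, -0.08, 0, 0, np.float64(-9.6)]
```

Emit:
move_arm(series=[4, 3.6, -3.6, -0.5, 0, 0, -9.6, 4, 4.2, -2.9, -0.5, 0, 0, -9.6, 4, 4.6, -2.2, -0.5, 0, 0, -9.6, 4, 4.9, -1.4, -0.5, 0, 0, -9.6, 4, 5.1, -0.6, 0, 0, 0, -9.6], grip_force=40)

```text
time: 0.72
tool_pos: [0.3064, -0.4282, 0.2594]
tcp_rot: [2.669, 1.656, 0.0]
wrist_force: [1.8, -0.5, -0.8]
width: 0.467
grip_force: 0.0
```

Emit:
move_arm(series=[4, 5.1, 0.3, 0, 0, 0, -9.6, 4, 5, 1.1, 0, 0, 0, -9.6, 4, 4.7, 2, 0, 0, 0, -9.6, 4, 4.3, 2.7, 0, 0, 0, -9.6, 4, 3.8, 3.4, 0, 0, 0, -9.6])

```text
time: 1.35
tool_pos: [0.4337, -0.2071, 0.259]
tcp_rot: [-1.764, -2.599, 0.0]
wrist_force: [1.2, -0.5, -0.2]
width: 0.466
grip_force: 0.0
```

Emit:
move_arm(series=[4, 3.2, 4, 0, 0, 0, -9.6, 4, 2.5, 4.5, 0, 0, 0, -9.6, 4, 1.7, 4.8, 0, 0, 0, -9.6, 4, 0.9, 5, 0, 0, 0, -9.6, 4, 0, 5, 0, 0, 0, -9.6])

```text
time: 1.98
tool_pos: [0.5608, 0.0133, 0.2589]
tcp_rot: [-0.554, -3.092, 0.0]
wrist_force: [1.1, -0.2, -0.6]
width: 0.47
grip_force: 0.0
```

```bash
python3 plan.py .557 .014 .20 2.79 2 4
```

```text
at [0.5608 0.0133 0.2589] h 2.787 tilt [-5.e-04 -1.e-04 -1.e+00] q [-0.02  0.04  1.83 -0.    1.28 -1.24] F [ 1.1 -0.2 -0.6] [-0.   -0.01  0.04] t 1.975
[4.0, 0.19, -0.04, 2.94, 0, 0, np.float64(-0.1)]
[4.0, 0.19, -0.04, 2.94, 0, 0, np.float64(-0.1)]
```

Emit:
move_arm(series=[4, 0.2, 0, 3, 0, 0, 0, 4, 0.2, -0.1, 3, 0, 0, 0, 4, 0, 0, 2, 0, 0, 0, 4, 0, 0, 0, 0, 0, 0])

```text
time: 2.48
tool_pos: [0.5548, 0.0121, 0.1771]
tcp_rot: [-0.563, -3.086, 0.001]
wrist_force: [-0.5, 0.7, -0.5]
width: 0.468
grip_force: 0.0
```

Run:
```python
from h import *
s=read_state(); print(s["tool_pos"],s["wrist_force"])
for n,(r,c,hh,ww) in {"side":(165,270,110,130),}.items():
    i=read_camera(n)[r:r+hh,c:c+ww,::-1]
    cv2.imwrite("pics/side1.png",cv2.convertScaleAbs(cv2.resize(i,None,fx=5,fy=5,interpolation=cv2.INTER_CUBIC),alpha=1.5))
```

```text
[0.5547796  0.01209971 0.1770611 ] [-0.50390226  0.70392134 -0.50703847]
```

View pics/side1.png

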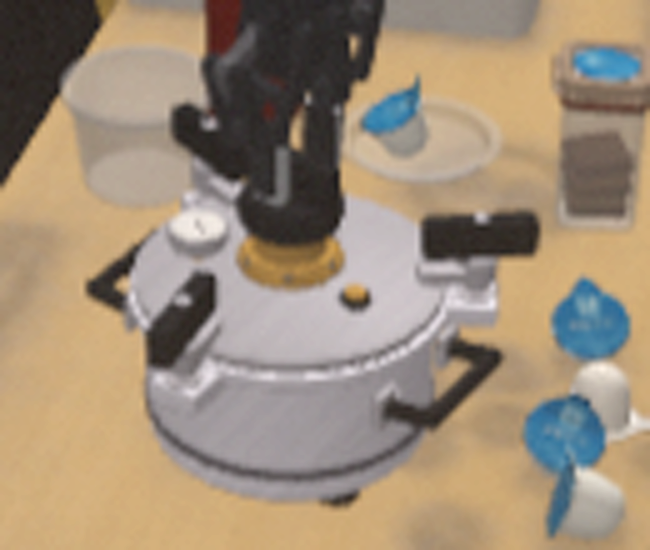

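The fingers straddle the cap bar, around (290,170) in the crop, with nothing else touched. I'll make a small centring correction, then close.

Emit:
move_arm(series=[4, -0.1, 0.25, 0.1, 0, 0, 0, 0, 0, 0, 0, 0, 0, 0, 0, 0, 0, 0, 0, 0, 0, 0, 0, 0, 0, 0, 0, 0, 0, 0, 0, 0, 0, 0, 0], grip_force=40)

```text
time: 3.15
tool_pos: [0.559, 0.0143, 0.1793]
tcp_rot: [0.563, 3.089, 0.001]
wrist_force: [0.6, 1.2, 4.5]
width: 0.154
grip_force: 42.3
```

```bash
python3 plan.py .557 .014 .176 2.79 1 0
```

```text
at [0.559  0.0143 0.1793] h 2.781 tilt [ 2.1e-03  4.0e-04 -1.0e+00] q [-0.02  0.09  1.92  0.    1.13 -1.23] F [0.6 1.2 4.5] [ 0.28 -0.05  0.03] t 3.15
[0.0, 0.18, -0.1, 0.33, 0, 0, np.float64(-0.5)]
```

Emit:
move_arm(series=[0, 0, 0, 0.4, 0, 0, 0, 0, 0, 0, 0, 0, 0, 0, 0, 0, 0, 0, 0, 0, 0], grip_force=50)

```text
time: 3.52
tool_pos: [0.5591, 0.0144, 0.1764]
tcp_rot: [0.563, 3.088, 0.001]
wrist_force: [-2.5, 1.5, 11.7]
width: 0.153
grip_force: 52.7
```

Emit:
move_arm(series=[0, 0, 0, 0, 0, 0, 4, 0, 0, 0, 0, 0, 0, 4, 0, 0, 0, 0, 0, 0, 4, 0, 0, 0, 0, 0, 0, 2])

```text
time: 4.03
tool_pos: [0.5589, 0.014, 0.1762]
tcp_rot: [0.937, 2.997, 0.0]
wrist_force: [-2.3, 0.4, 10.9]
width: 0.15
grip_force: 52.5
```

```bash
python3 plan.py .557 .014 .176 2.79 1 0
```

```text
at [0.5589 0.014  0.1762] h 2.536 tilt [ 1.8e-03 -5.0e-04 -1.0e+00] q [-0.02  0.09  1.92 -0.    1.12 -0.98] F [-2.3  0.4 10.9] [0.1  0.45 0.07] t 4.025
[0.0, 0.16, -0.1, 0.02, 0, 0, np.float64(-14.6)]
```

Not dropped after 14° (0.245 rad). I'll carry on in small steps.

Emit:
move_arm(series=[0, 0, 0, 0, 0, 0, 4, 0, 0, 0, 0, 0, 0, 3, 0, 0, 0, 0, 0, 0, 1])

```text
time: 4.4
tool_pos: [0.5586, 0.0137, 0.1752]
tcp_rot: [1.143, 2.925, -0.001]
wrist_force: [-1.5, -0.9, 7.7]
width: 0.149
grip_force: 52.0
```

Emit:
move_arm(series=[0, 0, 0, 0.5, 0, 0, 0, 0, 0, 0, 0.4, 0, 0, 0, 0, 0, 0, 0, 0, 0, 0])

```text
time: 4.78
tool_pos: [0.5587, 0.0138, 0.1667]
tcp_rot: [1.142, 2.925, -0.0]
wrist_force: [-2.9, -0.0, 10.4]
width: 0.151
grip_force: 52.6
```

```bash
python3 plan.py .557 .014 .176 2.79 1 0
```

```text
at [0.5587 0.0138 0.1667] h 2.397 tilt [ 1.1e-03 -7.0e-04 -1.0e+00] q [-0.02  0.1   1.93 -0.    1.11 -0.85] F [-2.9 -0.  10.4] [-0.02  0.5  -0.08] t 4.775
[0.0, 0.14, -0.1, -0.93, 0, 0, np.float64(-22.5)]
```

Emit:
move_arm(series=[0, 0, 0, 0.4, 0, 0, 0, 0, 0, 0, 0.3, 0, 0, 0, 0, 0, 0, 0, 0, 0, 0], grip_force=70)

```text
time: 5.15
tool_pos: [0.5593, 0.0137, 0.1649]
tcp_rot: [1.141, 2.924, 0.0]
wrist_force: [-13.2, -0.2, 34.2]
width: 0.148
grip_force: 77.5
```

Emit:
move_arm(series=[0, 0.1, -0.1, -0.2, 0, 0, 0, 0, 0, 0, 0, 0, 0, 8, 0, 0, 0, 0, 0, 0, 8, 0, 0, 0, 0, 0, 0, 8, 0, 0, 0, 0, 0, 0, 4])

```text
time: 5.78
tool_pos: [0.558, 0.0132, 0.165]
tcp_rot: [1.818, 2.558, 0.001]
wrist_force: [-7.8, -1.6, 23.6]
width: 0.145
grip_force: 76.0
```

```bash
python3 plan.py .557 .014 .176 2.79 1 0
```

```text
at [0.558  0.0132 0.165 ] h 1.906 tilt [ 0.0032 -0.0018 -1.    ] q [-0.02  0.1   1.94 -0.    1.1  -0.35] F [-7.8 -1.6 23.6] [-0.29  1.51  0.08] t 5.775
[0.0, 0.11, -0.07, -1.1, 0, 0, np.float64(-50.6)]
```

Emit:
move_arm(series=[0, 0, 0, 0, 0, 0, 4, 0, 0, 0, 0, 0, 0, 3, 0, 0, 0, 0, 0, 0, 0])

```text
time: 6.15
tool_pos: [0.5578, 0.0132, 0.165]
tcp_rot: [1.968, 2.445, 0.0]
wrist_force: [-8.8, -1.9, 24.2]
width: 0.144
grip_force: 76.1
```

```bash
python3 plan.py .557 .014 .176 2.79 1 0
```

```text
at [0.5578 0.0132 0.165 ] h 1.786 tilt [ 0.0027 -0.0018 -1.    ] q [-0.02  0.1   1.94 -0.    1.1  -0.23] F [-8.8 -1.9 24.2] [-0.33  1.62 -0.06] t 6.15
[0.0, 0.1, -0.06, -1.1, 0, 0, np.float64(-57.5)]
```

Emit:
move_arm(series=[0, 0, 0, 0, 0, 0, 3, 0, 0, 0, 0, 0, 0, 2, 0, 0, 0, 0, 0, 0, 0])

```text
time: 6.52
tool_pos: [0.5576, 0.0131, 0.165]
tcp_rot: [2.072, 2.357, 0.0]
wrist_force: [-9.1, -1.3, 24.6]
width: 0.144
grip_force: 76.2
```

```bash
python3 plan.py .557 .014 .176 2.79 1 0
```

```text
at [0.5576 0.0131 0.165 ] h 1.699 tilt [ 0.0022 -0.0019 -1.    ] q [-0.02  0.1   1.94 -0.    1.1  -0.15] F [-9.1 -1.3 24.6] [-0.36  1.7   0.02] t 6.525
[0.0, 0.09, -0.05, -1.1, 0, 0, np.float64(-62.5)]
```

Emit:
move_arm(series=[0, 0, 0, 0, 0, 0, 2, 0, 0, 0, 0, 0, 0, 2, 0, 0, 0, 0, 0, 0, 0])

```text
time: 6.9
tool_pos: [0.5574, 0.0131, 0.165]
tcp_rot: [2.152, 2.285, -0.0]
wrist_force: [-10.1, -1.3, 24.7]
width: 0.145
grip_force: 76.3
```

```bash
python3 plan.py .557 .014 .176 2.79 1 0
```

```text
at [0.5574 0.0131 0.165 ] h 1.631 tilt [ 0.0018 -0.0022 -1.    ] q [-0.02  0.1   1.94 -0.    1.1  -0.08] F [-10.1  -1.3  24.7] [-0.26  1.85  0.44] t 6.9
[0.0, 0.09, -0.04, -1.1, 0, 0, np.float64(-66.4)]
```

Emit:
move_arm(series=[0, 0, 0, -0.4, 0, 0, -0.5, 0, 0, 0, -0.4, 0, 0, 0, 0, 0, 0, 0, 0, 0, 0], grip_force=30)

```text
time: 7.28
tool_pos: [0.557, 0.0133, 0.1682]
tcp_rot: [2.144, 2.294, -0.002]
wrist_force: [1.2, -3.1, 0.4]
width: 0.141
grip_force: 73.0
```

```bash
python3 plan.py .557 .014 .176 2.79 1 0
```

```text
at [0.557  0.0133 0.1682] h 1.638 tilt [ 2.0e-04 -1.5e-03 -1.0e+00] q [-0.02  0.1   1.93 -0.    1.11 -0.09] F [ 1.2 -3.1  0.4] [-0.72 -0.18  0.41] t 7.275
[0.0, 0.07, 0.0, -0.78, 0, 0, np.float64(-66.0)]
```

Emit:
move_arm(series=[4, 0, 0, 0, 0, 0, 0, 4, 0, 0, 0, 0, 0, 0, 4, 0, 0, -2, 0, 0, 0, 4, 0, 0, -4, 0, 0, 0, 4, 0, 0, -4, 0, 0, 0])

```text
time: 7.9
tool_pos: [0.5561, 0.0145, 0.2685]
tcp_rot: [-2.144, -2.293, 0.001]
wrist_force: [0.4, 0.2, 0.8]
width: 0.471
grip_force: 0.0
```

```bash
python3 - <<'E'
from h import *
s=read_state(); print(s["tool_pos"],s["wrist_force"],s["width"])
i=read_camera("side")[165:275,270:400,::-1]
cv2.imwrite("pics/side2.png",cv2.convertScaleAbs(cv2.resize(i,None,fx=6,fy=6-.6,interpolation=cv2.INTER_CUBIC),alpha=1.5))
E
python3 plan.py .5868 .1138 .22 1.456 3 4
```

```text
[0.55609596 0.01454479 0.26854602] [0.43634717 0.16495067 0.82465274] 0.4711101943153211
at [0.5593 0.0145 0.2757] h 1.638 tilt [ 8.3e-03  6.0e-04 -1.0e+00] q [-0.02  0.02  1.81  0.    1.3  -0.09] F [2.7 0.1 3.9] [-0.01 -0.12  0.02] t 7.95
[4.0, 3.24, 1.13, 1.86, 0, 0, np.float64(3.5)]
[4.0, 3.3, 0.94, 1.86, 0, 0, np.float64(3.5)]
[4.0, 3.36, 0.73, 1.86, 0, 0, np.float64(3.5)]
```

View pics/side2.png

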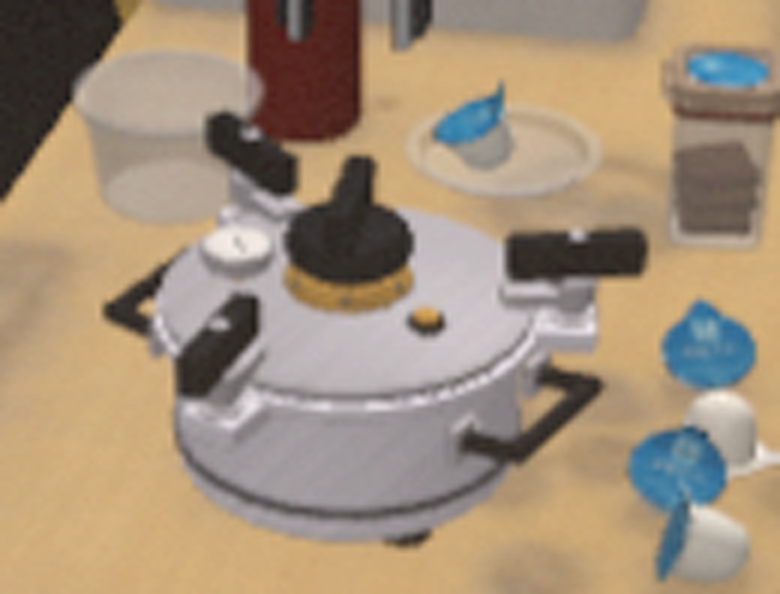

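The cap is locked down and the pot hasn't moved: clamp a's pin is still at about (307,225) full-frame. Next is clamp a.

Emit:
move_arm(series=[4, 3.3, 1, 1.7, 0, 0, 3.5, 4, 3.3, 0.9, 1.7, 0, 0, 3.5, 4, 3.3, 0.7, 1.7, 0, 0, 3.5, 4, 0, 0, 0, 0, 0, 0, 4, 0, 0, 0, 0, 0, 0])

```text
time: 8.57
tool_pos: [0.5819, 0.1132, 0.2172]
tcp_rot: [-2.345, -2.09, 0.001]
wrist_force: [-0.0, -0.0, 0.3]
width: 0.473
grip_force: 0.0
```

```bash
python3 plan.py .5868 .1138 .141 1.456 3 4
```

```text
at [0.5819 0.1132 0.2172] h 1.456 tilt [-7.e-04 -3.e-04 -1.e+00] q [ 0.15  0.13  1.81 -0.    1.21  0.27] F [-0.  -0.   0.3] [ 0.01  0.01 -0.03] t 8.575
[4.0, 0.04, 0.16, 2.54, 0, 0, np.float64(-0.0)]
[4.0, 0.04, 0.16, 2.54, 0, 0, np.float64(-0.0)]
[4.0, 0.04, 0.16, 2.54, 0, 0, np.float64(-0.0)]
```

Emit:
move_arm(series=[4, 0.1, 0.3, 2.4, 0, 0, 0, 4, 0, 0.2, 2.5, 0, 0, 0, 4, 0, 0, 2.4, 0, 0, 0, 4, 0, 0, 0, 0, 0, 0, 4, 0, 0, 0, 0, 0, 0], grip_force=25)

```text
time: 9.2
tool_pos: [0.5881, 0.1132, 0.1458]
tcp_rot: [2.347, 2.087, 0.002]
wrist_force: [0.2, 0.3, 0.3]
width: 0.47
grip_force: 0.0
```

Emit:
move_arm(series=[0, 0, 0, 0, 0, 0, 0, 0, 0, 0, 0, 0, 0, 0, 0, 0, 0, 0, 0, 0, 0, 0, 0, 0, 0, 0, 0, 0])

```text
time: 9.7
tool_pos: [0.587, 0.1139, 0.1462]
tcp_rot: [-2.346, -2.089, 0.0]
wrist_force: [-3.6, -1.0, 6.0]
width: 0.156
grip_force: 27.0
```

```bash
python3 plan.py .5868 .1138 .144 1.456 1 0
```

```text
at [0.587  0.1139 0.1462] h 1.455 tilt [-1.e-04  1.e-04 -1.e+00] q [0.15 0.19 1.87 0.   1.08 0.27] F [-3.6 -1.   6. ] [-0.08  0.72  0.08] t 9.7
[0.0, -0.01, -0.02, 0.22, 0, 0, np.float64(-0.1)]
```

Emit:
move_arm(series=[0, 0, 0, 0, 0, 0, 0, 0, 0, 0, 0, 0, 0, -8, 0, 0, 0, 0, 0, 0, -10, 0, 0, 0, 0, 0, 0, -10, 0, 0, 0, 0, 0, 0, -10], grip_force=60)

```text
time: 10.32
tool_pos: [0.5876, 0.114, 0.1463]
tcp_rot: [1.531, 2.742, 0.002]
wrist_force: [-3.6, 0.9, 5.8]
width: 0.141
grip_force: 62.4
```

Emit:
move_arm(series=[0, 0, 0, 0, 0, 0, -10, 0, 0, 0, 0, 0, 0, -10, 0, 0, 0, 0, 0, 0, -5, 0, 0, 0, 0, 0, 0, 0])

```text
time: 10.82
tool_pos: [0.5879, 0.1143, 0.1463]
tcp_rot: [0.91, 3.005, 0.002]
wrist_force: [-2.4, 1.2, 6.2]
width: 0.145
grip_force: 62.5
```

```bash
python3 plan.py .5868 .1138 .144 2.729 1 0
```

```text
at [0.5879 0.1143 0.1463] h 2.554 tilt [ 0.0018  0.001  -1.    ] q [ 0.15  0.19  1.87  0.    1.08 -0.83] F [-2.4  1.2  6.2] [0.24 0.5  0.11] t 10.825
[0.0, 0.06, -0.1, 0.23, 0, 0, np.float64(-10.0)]
```

Emit:
move_arm(series=[0, 0, 0, 0, 0, 0, -5, 0, 0, 0, 0, 0, 0, -4, 0, 0, 0, 0, 0, 0, -2])

```text
time: 11.2
tool_pos: [0.588, 0.1144, 0.1463]
tcp_rot: [0.618, 3.078, 0.003]
wrist_force: [-2.8, 1.0, 5.8]
width: 0.143
grip_force: 62.8
```

```bash
python3 plan.py .5868 .1138 .144 2.729 1 0
```

```text
at [0.588  0.1144 0.1463] h 2.745 tilt [ 0.002   0.0015 -1.    ] q [ 0.15  0.19  1.87  0.    1.08 -1.03] F [-2.8  1.   5.8] [ 0.26  0.44 -0.63] t 11.2
[0.0, 0.08, -0.11, 0.23, 0, 0, np.float64(0.9)]
```

Emit:
move_arm(series=[0, 0, 0, 0, 0, 0, -2, 0, 0, 0, 0, 0, 0, -1])

```text
time: 11.45
tool_pos: [0.588, 0.1145, 0.1463]
tcp_rot: [0.543, 3.093, 0.004]
wrist_force: [-2.0, 0.6, 6.8]
width: 0.149
grip_force: 70.8
```

```bash
python3 plan.py .5868 .1138 .144 2.729 1 0
```

```text
at [0.588  0.1145 0.1463] h 2.794 tilt [ 0.0018  0.0022 -1.    ] q [ 0.15  0.19  1.87  0.    1.08 -1.07] F [-2.   0.6  6.8] [ 0.26  0.42 -1.51] t 11.45
[0.0, 0.09, -0.1, 0.23, 0, 0, np.float64(3.7)]
```

Emit:
move_arm(series=[0, 0, 0, 0, 0, 0, 2.5, 3, 0, 0, 0, 0, 0, 0, 3, 0, 0, 0, 0, 0, 0, 3, 0, 0, -3, 0, 0, 0, 3, 0, 0, -5, 0, 0, 0])

```text
time: 12.08
tool_pos: [0.5854, 0.1133, 0.2221]
tcp_rot: [-0.602, -3.078, 0.004]
wrist_force: [-0.1, 0.2, 0.3]
width: 0.35
grip_force: 0.0
```

```bash
python3 plan.py .4556 -.0097 .22 3.514 5 4; python3 plan.py .628 -.0615 .22 2.472 4 4
```

```text
at [0.5854 0.1133 0.2221] h 2.755 tilt [-0.006  -0.0012 -1.    ] q [ 0.15  0.13  1.79 -0.    1.22 -1.03] F [-0.1  0.2  0.3] [-0.03 -0.02 -0.02] t 12.075
[4.0, 1.48, -3.26, 0.04, 0, 0, np.float64(-8.7)]
[4.0, 1.95, -3.0, 0.04, 0, 0, np.float64(-8.7)]
[4.0, 2.38, -2.67, 0.04, 0, 0, np.float64(-8.7)]
[4.0, 2.76, -2.28, 0.04, 0, 0, np.float64(-8.7)]
[4.0, 3.07, -1.83, 0.04, 0, 0, np.float64(-8.7)]
at [0.5854 0.1133 0.2221] h 2.755 tilt [-0.006  -0.0012 -1.    ] q [ 0.15  0.13  1.79 -0.    1.22 -1.03] F [-0.1  0.2  0.3] [-0.03 -0.02 -0.02] t 12.075
[4.0, -2.63, -3.65, 0.05, 0, 0, np.float64(4.1)]
[4.0, -2.89, -3.45, 0.05, 0, 0, np.float64(4.1)]
[4.0, -3.12, -3.24, 0.05, 0, 0, np.float64(4.1)]
[4.0, -3.34, -3.01, 0.05, 0, 0, np.float64(4.1)]
```

```bash
python3 plan.py .4556 -.0097 .225 .372 14 4 | cut -c1-60
```

```text
at [0.5854 0.1133 0.2221] h 2.755 tilt [-0.006  -0.0012 -1. 
[4.0, 0.53, -1.16, -0.02, 0, 0, np.float64(9.8)]
[4.0, 0.32, -1.24, -0.02, 0, 0, np.float64(9.8)]
[4.0, 0.11, -1.27, -0.02, 0, 0, np.float64(9.8)]
[4.0, -0.11, -1.27, -0.02, 0, 0, np.float64(9.8)]
[4.0, -0.32, -1.24, -0.02, 0, 0, np.float64(9.8)]
[4.0, -0.53, -1.16, -0.02, 0, 0, np.float64(9.8)]
[4.0, -0.72, -1.06, -0.02, 0, 0, np.float64(9.8)]
[4.0, -0.89, -0.92, -0.02, 0, 0, np.float64(9.8)]
[4.0, -1.03, -0.76, -0.02, 0, 0, np.float64(9.8)]
[4.0, -1.14, -0.57, -0.02, 0, 0, np.float64(9.8)]
[4.0, -1.22, -0.37, -0.02, 0, 0, np.float64(9.8)]
[4.0, -1.27, -0.16, -0.02, 0, 0, np.float64(9.8)]
[4.0, -1.28, 0.06, -0.02, 0, 0, np.float64(9.8)]
[4.0, -1.25, 0.27, -0.02, 0, 0, np.float64(9.8)]
```

Emit:
move_arm(series=[4, 0.5, -1.2, 0, 0, 0, 9.8, 4, 0.3, -1.2, 0, 0, 0, 9.8, 4, 0.1, -1.3, 0, 0, 0, 9.8, 4, -0.1, -1.3, 0, 0, 0, 9.8, 4, -0.3, -1.2, 0, 0, 0, 9.8])

```text
time: 12.7
tool_pos: [0.5407, 0.0692, 0.224]
tcp_rot: [-1.834, -2.55, 0.001]
wrist_force: [-0.2, 0.5, -0.2]
width: 0.471
grip_force: 0.0
```

Emit:
move_arm(series=[4, -0.5, -1.2, 0, 0, 0, 9.8, 4, -0.7, -1.1, 0, 0, 0, 9.8, 4, -0.9, -0.9, 0, 0, 0, 9.8, 4, -1, -0.8, 0, 0, 0, 9.8, 4, -1.1, -0.6, 0, 0, 0, 9.8])

```text
time: 13.32
tool_pos: [0.493, 0.0265, 0.2241]
tcp_rot: [2.727, 1.56, -0.001]
wrist_force: [0.0, -0.4, -0.3]
width: 0.465
grip_force: 0.0
```

Emit:
move_arm(series=[4, -1.2, -0.4, 0, 0, 0, 9.8, 4, -1.3, -0.2, 0, 0, 0, 9.8, 4, -1.3, 0.1, 0, 0, 0, 9.8, 4, -1.2, 0.3, 0, 0, 0, 9.8, 4, 0, 0, 0, 0, 0, 0])

```text
time: 13.95
tool_pos: [0.4555, -0.0084, 0.2241]
tcp_rot: [3.09, 0.565, -0.0]
wrist_force: [0.2, 0.1, -0.0]
width: 0.468
grip_force: 0.0
```

```bash
python3 plan.py .456 -.0097 .145 .372 3 4 | cut -c1-180
```

```text
at [ 0.4555 -0.0084  0.2241] h 0.361 tilt [-1.e-04 -2.e-04 -1.e+00] q [-0.07 -0.15  2.07 -0.    1.22  1.14] F [ 0.2  0.1 -0. ] [ 0.01 -0.02 -0.02] t 13.95
[4.0, -0.0, 0.05, 2.64, 0, 0, np.float64(-0.2)]
[4.0, -0.0, 0.05, 2.64, 0, 0, np.float64(-0.2)]
[4.0, -0.0, 0.05, 2.64, 0, 0, np.float64(-0.2)]
```

Emit:
move_arm(series=[4, 0, 0.1, 2.7, 0, 0, -0.5, 4, 0, 0, 2.7, 0, 0, 0, 4, 0, 0, 2.5, 0, 0, 0, 4, 0, 0, 0, 0, 0, 0, 0, 0, 0, 0, 0, 0, 0], grip_force=25)

```text
time: 14.58
tool_pos: [0.4571, -0.0088, 0.1461]
tcp_rot: [3.088, 0.579, 0.002]
wrist_force: [-0.5, -0.0, 1.4]
width: 0.27
grip_force: 0.0
```

Emit:
move_arm(series=[0, 0, 0, 0, 0, 0, 0, 0, 0, 0, 0, 0, 0, 0, 0, 0, 0, 0, 0, 0, 0])

```text
time: 14.95
tool_pos: [0.4571, -0.0081, 0.1467]
tcp_rot: [-3.087, -0.577, -0.004]
wrist_force: [-1.2, 4.5, 4.1]
width: 0.156
grip_force: 27.4
```

```bash
python3 plan.py .456 -.0097 .145 .372 1 4 | cut -c1-220
```

```text
at [ 0.4571 -0.0081  0.1467] h 0.37 tilt [ 0.0021  0.0014 -1.    ] q [-0.07 -0.08  2.15  0.    1.06  1.13] F [-1.2  4.5  4.1] [0.86 0.24 0.29] t 14.95
[4.0, -0.16, 0.11, 0.17, 0, 0, np.float64(-0.1)]
```

Emit:
move_arm(series=[0, 0, -0.1, 0, 0, 0, 0, 0, 0, 0, 0, 0, 0, -8, 0, 0, 0, 0, 0, 0, -10, 0, 0, 0, 0, 0, 0, -10, 0, 0, 0, 0, 0, 0, -10], grip_force=60)

```text
time: 15.58
tool_pos: [0.4566, -0.0074, 0.1468]
tcp_rot: [-2.729, -1.556, -0.003]
wrist_force: [-4.0, 5.6, 7.4]
width: 0.143
grip_force: 62.8
```

Emit:
move_arm(series=[0, 0, 0, 0, 0, 0, -10, 0, 0, 0, 0, 0, 0, -10, 0, 0, 0, 0, 0, 0, -7, 0, 0, 0, 0, 0, 0, -4, 0, 0, 0, 0, 0, 0, 0])

```text
time: 16.2
tool_pos: [0.4558, -0.0072, 0.1468]
tcp_rot: [-2.218, -2.223, -0.002]
wrist_force: [-5.7, 5.8, 9.8]
width: 0.146
grip_force: 63.0
```

```bash
python3 plan.py .456 -.0097 .145 1.68 1 4 | cut -c1-220
```

```text
at [ 0.4558 -0.0072  0.1468] h 1.573 tilt [-1.0e-04  1.8e-03 -1.0e+00] q [-0.07 -0.08  2.15  0.    1.06 -0.07] F [-5.7  5.8  9.8] [ 0.99  0.85 -0.06] t 16.2
[4.0, -0.25, 0.02, 0.18, 0, 0, np.float64(-6.1)]
```

Emit:
move_arm(series=[0, 0.1, -0.1, -0.1, 0, 0, -4, 0, 0, 0, 0, 0, 0, -3, 0, 0, 0, 0, 0, 0, -2])

```text
time: 16.58
tool_pos: [0.4556, -0.0071, 0.1468]
tcp_rot: [2.039, 2.389, 0.002]
wrist_force: [-0.3, 0.7, 2.7]
width: 0.146
grip_force: 65.8
```

```bash
python3 plan.py .456 -.0097 .145 1.68 1 4 | cut -c1-220
```

```text
at [ 0.4556 -0.0071  0.1468] h 1.729 tilt [ 1.7e-03  4.0e-04 -1.0e+00] q [-0.07 -0.08  2.16  0.    1.06 -0.23] F [-0.3  0.7  2.7] [ 0.26 -0.07 -1.43] t 16.575
[4.0, -0.27, 0.0, 0.18, 0, 0, np.float64(2.8)]
```

Emit:
move_arm(series=[0, 0, 0, 0, 0, 0, -2, 0, 0, 0, 0, 0, 0, 0])

```text
time: 16.82
tool_pos: [0.4555, -0.007, 0.1468]
tcp_rot: [1.997, 2.424, 0.002]
wrist_force: [0.0, 1.0, 4.1]
width: 0.144
grip_force: 74.7
```

```bash
python3 plan.py .456 -.0097 .145 1.68 1 4 | cut -c1-220
```

```text
at [ 0.4555 -0.007   0.1468] h 1.763 tilt [ 1.3e-03  5.0e-04 -1.0e+00] q [-0.07 -0.08  2.16  0.    1.06 -0.26] F [0.  1.  4.1] [ 0.24 -0.07 -1.84] t 16.825
[4.0, -0.27, -0.0, 0.18, 0, 0, np.float64(4.8)]
```

Emit:
move_arm(series=[0, 0, 0, 0, 0, 0, 4, 3, 0, 0, 0, 0, 0, 0, 3, 0, 0, 0, 0, 0, 0, 3, 0, 0, -3, 0, 0, 0, 3, 0, 0, -5, 0, 0, 0])

```text
time: 17.45
tool_pos: [0.4527, -0.0071, 0.2245]
tcp_rot: [-2.073, -2.354, 0.007]
wrist_force: [0.7, 0.2, 0.4]
width: 0.348
grip_force: 0.0
```

```bash
python3 plan.py .628 -.0615 .225 2.472 5 4
python3 - <<'E'
from h import *
a=[read_camera("side")[165:275,270:400,::-1]]
b=cv2.imread("pics/side0.png")[165:275,270:400]
o=np.hstack([cv2.resize(x,None,fx=3,fy=4,interpolation=cv2.INTER_CUBIC) for x in (b,a[0])])
cv2.imwrite("pics/cmp.png",cv2.convertScaleAbs(o,alpha=1.5))
E
```

```text
at [ 0.4527 -0.0071  0.2245] h 1.698 tilt [-6.3e-03 -4.0e-04 -1.0e+00] q [-0.07 -0.15  2.07 -0.    1.23 -0.2 ] F [0.7 0.2 0.4] [ 0.03 -0.    0.03] t 17.45
[4.0, -1.52, 3.34, -0.01, 0, 0, np.float64(-8.9)]
[4.0, -2.02, 3.07, -0.01, 0, 0, np.float64(-8.9)]
[4.0, -2.47, 2.72, -0.01, 0, 0, np.float64(-8.9)]
[4.0, -2.86, 2.3, -0.01, 0, 0, np.float64(-8.9)]
[4.0, -3.18, 1.84, -0.01, 0, 0, np.float64(-8.9)]
```

View pics/cmp.png

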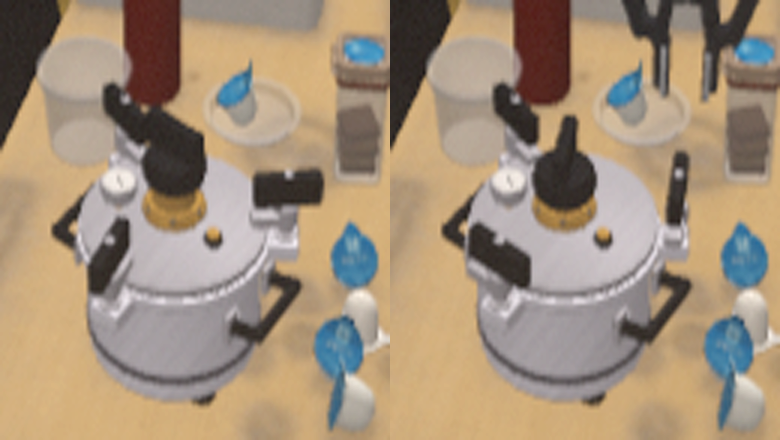

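Both views match at the handles and the small valve (213,237), so the pot hasn't shifted. Clamps a and b are turned. Clamp c is next.

Emit:
move_arm(series=[4, -1.5, 3.4, 0, 0, 0, -8.9, 4, -2, 3.1, 0, 0, 0, -8.9, 4, -2.5, 2.7, 0, 0, 0, -8.9, 4, -2.9, 2.3, 0, 0, 0, -8.9, 4, -3.2, 1.8, 0, 0, 0, -8.9])

```text
time: 18.12
tool_pos: [0.6319, -0.0627, 0.2255]
tcp_rot: [-1.021, -2.97, 0.001]
wrist_force: [-0.9, -0.6, 0.8]
width: 0.471
grip_force: 0.0
```

Emit:
move_arm(series=[4, 0, 0, 0, 0, 0, 0, 4, 0, 0, 0, 0, 0, 0])

```text
time: 18.38
tool_pos: [0.6302, -0.062, 0.2254]
tcp_rot: [-1.032, -2.965, 0.001]
wrist_force: [0.7, -0.1, 0.2]
width: 0.472
grip_force: 0.0
```

```bash
python3 plan.py .628 -.0615 .145 2.472 3 4
```

```text
at [ 0.6302 -0.062   0.2254] h 2.472 tilt [-0.0021 -0.     -1.    ] q [-0.14  0.2   1.71 -0.    1.24 -1.04] F [ 0.7 -0.1  0.2] [-0.01 -0.02  0.01] t 18.375
[4.0, 0.07, -0.03, 2.68, 0, 0, np.float64(-0.0)]
[4.0, 0.07, -0.03, 2.68, 0, 0, np.float64(-0.0)]
[4.0, 0.07, -0.03, 2.68, 0, 0, np.float64(-0.0)]
```

Emit:
move_arm(series=[4, 0.1, -0.1, 2.7, 0, 0, 0, 4, 0, 0, 2.7, 0, 0, 0, 4, 0, 0, 2.6, 0, 0, 0, 4, 0, 0, 0, 0, 0, 0, 0, 0, 0, 0, 0, 0, 0], grip_force=25)

```text
time: 19.0
tool_pos: [0.6297, -0.0622, 0.1475]
tcp_rot: [1.031, 2.966, 0.0]
wrist_force: [0.5, 0.0, -0.9]
width: 0.27
grip_force: 0.0
```

Emit:
move_arm(series=[0, 0, 0, 0, 0, 0, 0, 0, 0, 0, 0, 0, 0, 0, 0, 0, 0, 0, 0, 0, 0])

```text
time: 19.38
tool_pos: [0.6304, -0.0623, 0.1481]
tcp_rot: [1.032, 2.965, 0.001]
wrist_force: [-2.6, 0.7, 5.9]
width: 0.152
grip_force: 28.7
```

```bash
python3 plan.py .628 -.0615 .145 2.472 1 0
```

```text
at [ 0.6304 -0.0623  0.1481] h 2.472 tilt [ 2.1e-03 -1.0e-04 -1.0e+00] q [-0.14  0.25  1.79  0.    1.1  -1.04] F [-2.6  0.7  5.9] [ 0.15  0.37 -0.23] t 19.375
[0.0, 0.24, -0.08, 0.31, 0, 0, np.float64(-0.0)]
```

Emit:
move_arm(series=[0, 0.1, 0, 0, 0, 0, 0, 0, 0, 0, 0, 0, 0, -8, 0, 0, 0, 0, 0, 0, -10, 0, 0, 0, 0, 0, 0, -10, 0, 0, 0, 0, 0, 0, -10], grip_force=60)

```text
time: 20.0
tool_pos: [0.6309, -0.0607, 0.1483]
tcp_rot: [0.002, 3.137, 0.003]
wrist_force: [1.7, 4.5, 5.1]
width: 0.143
grip_force: 62.2
```

Emit:
move_arm(series=[0, 0, 0, 0, 0, 0, -10, 0, 0, 0, 0, 0, 0, -10, 0, 0, 0, 0, 0, 0, -7, 0, 0, 0, 0, 0, 0, -4, 0, 0, 0, 0, 0, 0, 0])

```text
time: 20.62
tool_pos: [0.6306, -0.0593, 0.1483]
tcp_rot: [-0.829, 3.025, 0.004]
wrist_force: [0.4, 6.9, 5.4]
width: 0.144
grip_force: 62.3
```

```bash
python3 plan.py .628 -.0615 .145 -2.5 1 0
```

```text
at [ 0.6306 -0.0593  0.1483] h -2.607 tilt [ 0.0039  0.0037 -1.    ] q [-0.14  0.25  1.79  0.    1.09 -2.24] F [0.4 6.9 5.4] [ 1.31 -0.02 -0.04] t 20.625
[0.0, 0.33, -0.05, 0.33, 0, 0, np.float64(-6.1)]
```

Emit:
move_arm(series=[0, -0.1, 0.1, 0, 0, 0, -4, 0, 0, 0, 0, 0, 0, -3, 0, 0, 0, 0, 0, 0, -2])

```text
time: 21.0
tool_pos: [0.6304, -0.059, 0.1483]
tcp_rot: [-1.062, 2.953, 0.002]
wrist_force: [-0.2, 3.8, 6.4]
width: 0.142
grip_force: 67.4
```

```bash
python3 plan.py .628 -.0615 .145 -2.5 1 0
```

```text
at [ 0.6304 -0.059   0.1483] h -2.451 tilt [ 0.003   0.0026 -1.    ] q [-0.13  0.25  1.79  0.    1.09 -2.4 ] F [-0.2  3.8  6.4] [ 0.75  0.28 -1.19] t 21.0
[0.0, 0.35, -0.04, 0.33, 0, 0, np.float64(2.8)]
```

Clamp c is at its end stop (−1.2 Nm). I'll ease off, release, lift and check.

Emit:
move_arm(series=[0, 0, 0, 0, 0, 0, 2, 3, 0, 0, 0, 0, 0, 0, 3, 0, 0, 0, 0, 0, 0, 3, 0, 0, -3, 0, 0, 0, 3, 0, 0, -5, 0, 0, 0])

```text
time: 21.62
tool_pos: [0.6272, -0.0604, 0.2238]
tcp_rot: [1.012, -2.968, -0.004]
wrist_force: [0.1, -0.2, -0.5]
width: 0.352
grip_force: 0.0
```

Emit:
move_arm(series=[3, 0, 0, -5, 0, 0, 0, 3, 0, 0, -5, 0, 0, 0, 3, 0, 0, 0, 0, 0, 0])

```text
time: 22.0
tool_pos: [0.6319, -0.061, 0.3327]
tcp_rot: [-1.011, 2.964, -0.008]
wrist_force: [-0.4, -0.3, -0.2]
width: 0.351
grip_force: 0.0
```

```bash
python3 plan.py .4 -.3 .3 2.5 5 3
python3 - <<'E'
from h import *
a=read_camera("side")[165:275,270:400,::-1]
b=read_camera("top")[165:265,265:375,::-1]
o=np.hstack([cv2.resize(x,(400,400),interpolation=cv2.INTER_CUBIC) for x in (a,b)])
cv2.imwrite("pics/end.png",cv2.convertScaleAbs(o,alpha=1.5))
E
```

```text
at [ 0.6319 -0.061   0.3327] h -2.484 tilt [ 0.0107 -0.0019 -0.9999] q [-0.14  0.14  1.58 -0.    1.41 -2.36] F [-0.4 -0.3 -0.2] [-0.01 -0.03  0.05] t 22.0
[3.0, 6.59, -0.95, 0.65, 0, 0, np.float64(14.9)]
[3.0, 6.13, -2.61, 0.65, 0, 0, np.float64(14.9)]
[3.0, 5.25, -4.1, 0.65, 0, 0, np.float64(14.9)]
[3.0, 4.02, -5.31, 0.65, 0, 0, np.float64(14.9)]
[3.0, 2.52, -6.16, 0.65, 0, 0, np.float64(14.9)]
```

View pics/end.png

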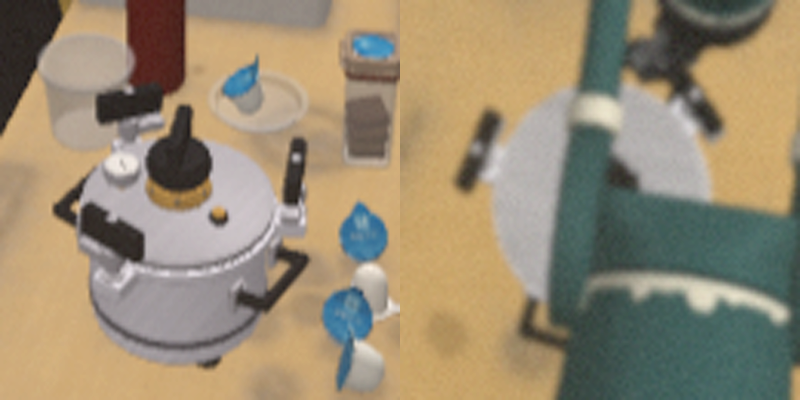

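```bash
python3 -c "
from workcell import *
print(finish_job())"
```

```text
the job is handed in; nothing more can be done
None
```

The vent cap is pressed down and locked, all three clamps were then turned counter-clockwise to their end stops, and the job is handed in at about 22 s; before-and-after side views show the steriliser has not moved and nothing nearby looks disturbed.

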